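Prop the consumables chest open on its stay rod

ROBOT

A 6-joint arm with a two-finger parallel gripper is mounted at the origin on a cart in front of the work surface, level with it; the furniture and walls round the work are solid. World frame = base frame: x ahead of the robot, y to its left, z up, the work surface at z = 0. Lengths are in m, angles in rad, forces in N, time in s.
With the tool pointing down it reaches from about 0.375 to 0.975 m from the base axis. Payload 3.8 kg.
Tool frame: the origin (TCP) lies where the fingers leave the gripper's body, on its centre line; the fingertips stand 73 mm ahead of it and the grasp point (between the pads) lies 54 mm ahead of it (nose_length is the distance from the TCP to the fingertips, in m); z points along the fingers, y is the line along which they close (so a half turn about z gives the same grasp; the last joint's range is limited). The gripper opens to 85 mm and grips with 20 to 120 N. Pads are 22 mm wide; open, the fingers measure 114 mm over their backs; the gripper's body (76 mm by 85 mm) begins 54 mm behind the grasp point. The pads swing forward as they close: fully open they stand 13 mm farther back than shut.
Start: joints at [1.256, 0.264, 1.604, -0, 1.274, -0.037], TCP at [0.185, 0.649, 0.304] pointing down, gripper open.
Joint ranges: [-2.63, 2.63], [-0.94, 2.18], [0.31, 2.57], [-1.31, 4.45], [0, 2.66], [-2.55, 2.55]. Speed limits (rad/s): [2.57, 2.57, 3.14, 3.14, 3.14, 3.14].

INTERFACE

Orientations are given as a rotation vector (axis times angle).
In Python, from workcell import read_state, read_camera, calibration, finish_job, look_for, cut_out, tip_of, nose_length gives the robot as it stands.
- The arm moves only by the tool step_arm, never from a script. Its argument "targets" is a list of rows, each a list of 3 entries, a list of its own where there are three numbers: the turn, a rotation vector about the tool's x, y, z in rad, then the shift along the tool's x, y, z in mm, then the finger opening in mm, from 0 to 85.4. In form: [[[ax, ay, az], [x, y, z], grip], ...]. A call has 1 to 5 rows; each row shifts and turns the commanded pose from where the row before left it, along the tool's axes as they then stand; what a row does not reach is not made up. A row lasts 1/12 s, in which the tool goes at most 41.7 mm and 7.16 degrees, less where a joint would pass 70% of its speed; a pose out of reach is approached as far as the arm can. A call with a gripper value outside its range is refused whole. The fingers move at their own pace and stop on an object; "grip_force" is the grip in N (left out, the last holds). Time passes only in rows, so rows that do not move let the fingers close. It gives the time, the measured TCP pose, the force, the opening and the grip force at its end, in the units of the state.
- read_state(): the state, without advancing time (a new reading comes with each control period).
- read_camera(name): name is "side" or "top" or "wrist"; returns the picture (400x640x3 uint8, red, green, blue); there is no depth.
- calibration(name): a dict with "camera_matrix" (3x3 intrinsics, pixels), "R" (3x3) and "t" (3): a world point X has camera coordinates R X + t. Camera axes: x right, y down, z forward; pixel columns grow to the right and rows downward; lengths in m; the calibration is good to about 2 mm. A picture is of the moment at which its call begins: read the wrist's pose just before it. calibration takes no time and is no camera call; for the wrist camera it gives the pose at the moment of the call.
- finish_job(): hands the job in; it is judged then, once.
Trained networks look in the newest picture that a camera, given by its name, has taken for a name from the list of things; names that differ only in an ending like _2 or _b are one class to them, and where a whole thing is asked for, a point or a joint stands for the part that bears it (a point fixed in the world has none). Each returns a list of dicts, best first, with "score" (0 to 1); they miss things now and then, are a little off and sometimes report something else, mostly with a low value. They report only what shows in the picture. A call takes as long as a camera call.
- look_for(camera, query): "extent" ([left, top, right, bottom] in pixels, round what is visible of it).
- cut_out(camera, query): "region" (400x640 bool, what is visible of it) and "extent" ([left, top, right, bottom] in pixels, round what is visible of it).
- tip_of(camera, query): "at" ([row, column] in pixels: a listed point, or the origin of a listed thing).
The state is a dict: "time": time; "q": joint angles; "joint_vel": joint speeds; "joint_torque": joint torques, N m; "tool_pos": TCP position; "tcp_rot": TCP orientation; "wrist_force": force on the tool from outside, world axes, zero at the start; "torque": the same for the moment, N m; "width": opening from 0.0 (shut) to 1.0 (fully open); "grip_force": force on a finger pad.
Only numpy, scipy, OpenCV 4.12 (cv2) and the standard library are available. Lean on these libraries where they do the work, as an engineer would, in place of code of your own. Each camera call takes 0.05 s, during which the arm holds its last target. There are 200 camera calls.

TASK

Open the small grey steel chest and leave it propped open: take the cross handle of the stay rod that hangs from the left-hand end of the lid, raise the lid with it, bring the rod's foot over the rail on the chest's side and feel along the rail for the holding hole, until the foot drops fully into it. Press only lightly on the rail, never let the lid fall, leave the other things on the bench where they are, then let go so that the rod alone carries the lid.

Things in the scene. Friction and masses are not known exactly. Their poses are not given: they have to be found in the camera images.
- chest: open-topped grey sheet-steel chest, 150 (x) x 130 (y) x 160 (z) mm, fixed to the bench; origin: centre of its underside. Own +x points to its back (hinge side), own +y to its left-hand side, where rail and rod are. Stands at different places, turned by -0.05 to -0.45 rad. A white tape roll lies inside.
- lid (a joint): lid angle, rad: 0 shut, grows as it opens, stop at 1.4; 0.8 to 0.9 when propped. Hinge line along chest y at chest x +75, z 168 mm. Steel sheet 136 mm wide that reaches to chest x -81 mm (finger lip in its middle to -92 mm), 0.35 to 0.7 kg. Only the rod can hold it open: left alone it falls shut.
- rod_pivot (a point): where the stay rod is pivoted on the lid's left side, 155 mm from the hinge line: at chest (-80, 80, 168) mm while the lid is shut. The rod swings freely about this point in the plane chest y = 80 mm.
- rod_foot (a point): end of the stay rod's rounded rubber foot, 148 mm from the pivot; the rod is a straight round steel bar 9 mm thick. With the lid shut it hangs straight down, about 15 mm clear in front of the rail's front end; keep it in front of the rail until the foot is above the rail's lips.
- rod_handle (a point): grip point on the rod's cross handle: round black bar 12 mm thick along chest y (pinch it along chest x, from above), 95 mm long with an 18 mm end knob, 85 mm from the pivot on the pivot-foot line; this point is 65 mm out from the rod (chest y 145 mm), 83 mm above the bench at first. The bar can turn in the fingers: moving this point in the chest's x-z plane moves lid and rod together.
- keeper: rail on the chest's left side that receives the foot: aluminium channel 130 mm long (chest x -60 to +70 mm) with a steel strip screwed in, whose top is the running surface. Origin: on the foot's line at running height, at chest (0, 80, 150) mm, axes as the chest's. The lips stand 7 mm above the running surface. It is meant for loads up to 25 N.
- rail_rest (a point): point on the running surface at keeper x = +20 mm, where the foot always finds the strip. The holding hole (16 mm long in x, 12 mm deep, solid floor) lies further forward, its centre somewhere between keeper x = -30 and +6 mm: not measured, only seen or felt. The strip ends 30 mm in front of the hole's centre; off that end the foot drops 30 mm deep, which is not the hole.
- white_tape: white tape roll lying in the chest, 84 x 89 x 49 mm; origin: centre of its underside
- brown_tape: brown tape roll, 110 x 114 x 49 mm, right of the chest; origin: centre of its underside
- jar: white cream jar with a pink lid, 53 mm across, 46 mm high, standing low beside the rail side of the chest; origin: centre of its underside
- stapler: teal stapler, 28 x 122 x 36 mm, to the right; origin: centre of its underside
- scanner: grey hand scanner lying down, 131 x 93 x 36 mm, to the right; origin: centre of its underside
- calculator: grey calculator, 116 x 70 x 15 mm, to the right; origin: centre of its underside

How it is judged:
On the way, in this order (a step that is already met when the one before it is completed fails the run):
1. the lid is raised (over 0.7 rad) (value of joint lid above 0.7 rad), for 0.2 s.
2. the rod's foot stands in the holding hole, the lid up (z of rod_foot in the frame of keeper between -0.018 and -0.008 m and x of rod_foot in the frame of keeper between -0.045 and 0.03 m and value of joint lid above 0.6 rad), for 0.2 s.
At the end, for the whole second after the job is handed in: The lid stands open by more than 0.6 rad and at rest (under 0.05 rad/s); the end of the rod's foot is in the holding hole, 8 to 18 mm below the rail's running surface and between 45 mm in front of and 30 mm behind the keeper's origin; the rod is carrying the lid (more than 0.5 N on the rail) (all of step 2 and contact force between stay_rod and keeper above 0.5 N and velocity of joint lid between -0.05 and 0.05 rad/s); the robot touches nothing.
It fails at once if the rod presses on the rail with more than 25 N (contact force between stay_rod and keeper above 25 N).
It fails at once if the lid falls (closing faster than 2.5 rad/s) (velocity of joint lid below -2.5 rad/s).
It fails at once if a bystander is pushed more than 30 mm (the tape roll in the chest: 50 mm) (distance of white_tape from where it was at the start of the episode above 0.05 m or distance of any of brown_tape, jar, stapler, scanner, calculator from where it was at the start of the episode above 0.03 m).
It also fails if it takes over 67 s, if anything falls off the work surface, if the arm or the gripper's body presses on something with over 40 N, if the wrist force passes 120 N, or if a joint passes its speed limit or range.

## Working session

There is one attempt and no reset: what is moved stays moved. The work goes in short steps, Python scripts to look and compute and a tool call to move; the robot and the scene stay as the last step left them, time stands still between calls to the robot, and variables do not carry over. Pictures are saved under pics/ and viewed, at most 10 in all, crops included, and the job is handed in when it is done.

Besides the shell and the picture viewer there is one more tool, called after "Call:" as name(argument=value, ...), one argument or row to a line, values as JSON. step_arm: Moves the arm, as the interface text tells. Its arguments: {"type":"object","properties":{"targets":{"type":"array","items":{"type":"array"}},"grip_force":{"type":"number"}},"required":["targets"]}

```bash
ls; mkdir -p pics
cat > h.py <<'E'
import numpy as np, cv2
from scipy.spatial.transform import Rotation as Rn
from workcell import *
def proj(cam,X):
    c=calibration(cam);K=np.array(c["camera_matrix"]);p=K@(np.array(c["R"])@np.array(X)+np.array(c["t"]));return p[:2]/p[2]
def ray(cam,uv):
    c=calibration(cam);K=np.array(c["camera_matrix"]);R=np.array(c["R"]);t=np.array(c["t"])
    d=R.T@np.linalg.solve(K,[uv[0],uv[1],1]);return -R.T@t,d
def onz(cam,uv,z):
    o,d=ray(cam,uv);return o+d*(z-o[2])/d[2]
E
python3 - <<'E'
from h import *
ims=[]
for c in ["side","top"]:
    im=read_camera(c);cv2.imwrite(f"pics/{c}0.png",im[...,::-1])
    for q in ["chest","rod_pivot","rod_foot","rod_handle","keeper","rail_rest","jar"]:
        print(c,q,[(np.round(d["at"],1).tolist(),round(d["score"],2)) for d in tip_of(c,q)[:2]])
    k=calibration(c);print(np.array(k["camera_matrix"])[0,0], -np.array(k["R"]).T@np.array(k["t"]))
s=read_state();print(s)
E
```

```text
pics
side chest [([219.6, 317.8], 0.78), ([311.0, 391.8], 0.57)]
side rod_pivot [([221.2, 322.4], 0.25)]
side rod_foot []
side rod_handle []
side keeper []
side rail_rest []
side jar [([311.9, 392.2], 0.43), ([292.8, 361.4], 0.15)]
414.67820866185906 [-0.00951066 -1.09522016  0.83600363]
top chest []
top rod_pivot [([209.9, 280.1], 0.5)]
top rod_foot [([217.8, 287.8], 0.43)]
top rod_handle [([205.3, 264.0], 0.47)]
top keeper [([185.7, 291.8], 0.87)]
top rail_rest [([176.9, 294.4], 0.95), ([218.8, 287.1], 0.62)]
top jar [([187.1, 266.2], 0.74)]
416.356334768191 [ 0.27067852 -0.10402343  1.28148939]
{'time': 0.8, 'q': array([ 1.25610632e+00,  2.63842015e-01,  1.60398003e+00,  1.61458591e-06,
        1.27369335e+00, -3.69486007e-02]), 'joint_vel': array([-0.00033216,  0.00155759, -0.00232699,  0.00022766, -0.00157058,
       -0.00016323]), 'joint_torque': array([ 3.65076739e-04, -5.14957380e+01, -3.67705286e+01,  1.29321797e-04,
        1.92125676e-04,  1.17004339e-05]), 'tool_pos': array([0.18510826, 0.64912555, 0.30392964]), 'tcp_rot': array([4.34873342e-01, 3.11133640e+00, 1.19914112e-04]), 'wrist_force': array([ 0.35134889,  0.24818456, -0.57654817]), 'torque': array([-0.01124655, -0.05920814,  0.02781312]), 'grip_force': 0.0, 'width': 1.0009451613537756}
```

View pics/top0.png

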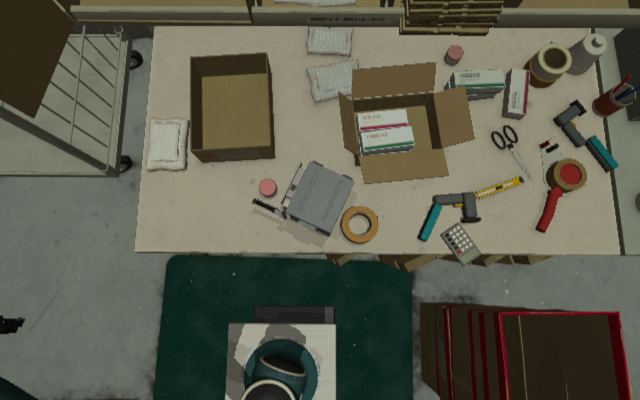

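Run:
```python
from h import *
# fit chest (x,y,th) from top detections; chest frame pts
P={"rod_pivot":((-80,80,168),(280.1,209.9)),"rod_handle":((-80,145,83),(264,205.3)),"keeper":((0,80,150),(291.8,185.7)),"rail_rest":((20,80,150),(294.4,176.9))}
from scipy.optimize import least_squares
def W(p,X):
    c,s=np.cos(p[2]),np.sin(p[2]);x,y,z=np.array(X)/1000;return np.array([p[0]+c*x-s*y,p[1]+s*x+c*y,z])
f=lambda p:np.concatenate([proj("top",W(p,a))-b for a,b in P.values()])
r=least_squares(f,[.5,0,-.2]);print(r.x,r.fun.round(1))
print({k:W(r.x,a[0]).round(3) for k,a in P.items()})
for k,a in [("rod_pivot",(-80,80,168)),("rod_handle",(-80,145,83)),("keeper",(0,80,150)),("cornerFR",(-81,-68,168)),("BR",(75,-68,168))]:
    print(k,"side",proj("side",W(r.x,a)).round(1),"top",proj("top",W(r.x,a)).round(1))
```

```text
[ 0.50940628 -0.10741863 -0.38028161] [ 0.4 -0.5 -1.5  0.9  0.4 -1.3  0.6  1. ]
{'rod_pivot': array([ 0.465, -0.003,  0.168]), 'rod_handle': array([0.489, 0.057, 0.083]), 'keeper': array([ 0.539, -0.033,  0.15 ]), 'rail_rest': array([ 0.558, -0.041,  0.15 ])}
rod_pivot side [295.4 166.2] top [280.5 209.4]
rod_handle side [295.  178.2] top [262.5 206.2]
keeper side [319.6 170.2] top [292.2 184.4]
cornerFR side [297.  190.5] top [331.  230.2]
BR side [348.8 188.7] top [351.9 178. ]
```

The top view shows the shut chest around (318,197). Its cross handle is at about (266,208), and the jar is behind the handle at (268,187). The fit has residuals under 1.5 px, with the chest at about (0.509, -0.107) and yaw -0.38.

```bash
cat >> h.py <<'E'
def plan(pos,alpha,n,rot=True):
    """rows (tool-frame) moving a down-pointing tool to pos with tool-y at angle alpha"""
    s=read_state();p=np.array(s["tool_pos"]);R=Rn.from_rotvec(s["tcp_rot"])
    y=alpha;Y=np.array([np.cos(y),np.sin(y),0]);Z=np.array([0,0,-1.]);T=Rn.from_matrix(np.c_[np.cross(Y,Z),Y,Z])
    rv=(R.inv()*T).as_rotvec();d=(np.array(pos)-p)/n
    for k in range(n):
        Rk=R*Rn.from_rotvec(rv*k/n);print([np.round(rv/n,3).tolist(),np.round(Rk.inv().apply(d)*1000,1).tolist()])
E
python3 - <<'E'
from h import *
print("jar",onz("top",(266.2,187.1),0.0),onz("top",(268,187),0.046))
plan((.489,.057,.26),-.38,20)
E
```

```text
jar [0.56531678 0.05832267 0.        ] [0.55508316 0.04702667 0.046     ]
[[0.0, -0.0, 0.084], [-22.7, -24.3, 2.2]]
[[0.0, -0.0, 0.084], [-24.7, -22.3, 2.2]]
[[0.0, -0.0, 0.084], [-26.5, -20.2, 2.2]]
[[0.0, -0.0, 0.084], [-28.1, -17.9, 2.2]]
[[0.0, -0.0, 0.084], [-29.5, -15.5, 2.2]]
[[0.0, -0.0, 0.084], [-30.6, -13.0, 2.2]]
[[0.0, -0.0, 0.084], [-31.6, -10.4, 2.2]]
[[0.0, -0.0, 0.084], [-32.4, -7.7, 2.2]]
[[0.0, -0.0, 0.084], [-32.9, -5.0, 2.2]]
[[0.0, -0.0, 0.084], [-33.2, -2.2, 2.2]]
[[0.0, -0.0, 0.084], [-33.3, 0.6, 2.2]]
[[0.0, -0.0, 0.084], [-33.1, 3.4, 2.2]]
[[0.0, -0.0, 0.084], [-32.7, 6.1, 2.2]]
[[0.0, -0.0, 0.084], [-32.1, 8.8, 2.2]]
[[0.0, -0.0, 0.084], [-31.2, 11.5, 2.2]]
[[0.0, -0.0, 0.084], [-30.2, 14.1, 2.2]]
[[0.0, -0.0, 0.084], [-28.9, 16.5, 2.2]]
[[0.0, -0.0, 0.084], [-27.4, 18.9, 2.2]]
[[0.0, -0.0, 0.084], [-25.7, 21.1, 2.2]]
[[0.0, -0.0, 0.084], [-23.9, 23.2, 2.2]]
```

Call:
step_arm(
  targets=[
    [[0,0,0.084],[-22.7,-24.3,2.2],60],
    [[0,0,0.084],[-24.7,-22.3,2.2],60],
    [[0,0,0.084],[-26.5,-20.2,2.2],60],
    [[0,0,0.084],[-28,-18,2.2],60],
    [[0,0,0.084],[-29.5,-15.5,2.2],60],
  ],
)

```text
time: 1.22
tool_pos: [0.2613, 0.4996, 0.2928]
tcp_rot: [1.079, 2.95, 0.0]
wrist_force: [0.6, -0.6, 0.9]
width: 0.703
grip_force: 0.0
```

Call:
step_arm(
  targets=[
    [[0,0,0.084],[-30.6,-13,2.2],50],
    [[0,0,0.084],[-31.6,-10.4,2.2],50],
    [[0,0,0.084],[-32.4,-7.7,2.2],50],
    [[0,0,0.084],[-33,-5,2.2],50],
    [[0,0,0.084],[-33.2,-2.2,2.2],50],
  ],
)

```text
time: 1.63
tool_pos: [0.3369, 0.3511, 0.2821]
tcp_rot: [1.671, 2.66, 0.001]
wrist_force: [0.9, -0.3, 0.1]
width: 0.585
grip_force: 0.0
```

Call:
step_arm(
  targets=[
    [[0,0,0.084],[-33.3,0.6,2.2],50],
    [[0,0,0.084],[-33,3.4,2.2],50],
    [[0,0,0.084],[-32.7,6.1,2.2],50],
    [[0,0,0.084],[-32,8.8,2.2],50],
    [[0,0,0.084],[-31.2,11.5,2.2],50],
  ],
)

```text
time: 2.05
tool_pos: [0.4123, 0.203, 0.2712]
tcp_rot: [2.189, 2.253, 0.002]
wrist_force: [0.4, 0.2, 0.4]
width: 0.59
grip_force: 0.0
```

Call:
step_arm(
  targets=[
    [[0,0,0.084],[-30.2,14,2.2],50],
    [[0,0,0.084],[-29,16.5,2.2],50],
    [[0,0,0.084],[-27.4,19,2.2],50],
    [[0,0,0.084],[-25.7,21,2.2],50],
    [[0,0,0.084],[-24,23.2,2.2],50],
  ],
)

```text
time: 2.47
tool_pos: [0.4874, 0.0541, 0.2602]
tcp_rot: [2.611, 1.747, 0.001]
wrist_force: [-0.5, 0.3, -0.6]
width: 0.585
grip_force: 0.0
```

Run:
```python
from h import *
s=read_state();print(s["time"],s["tool_pos"],s["tcp_rot"])
im=read_camera("wrist");cv2.imwrite("pics/w1.png",im[...,::-1])
k=calibration("wrist");print(-np.array(k["R"]).T@k["t"],np.array(k["R"]).round(2))
for q in ["rod_pivot","rod_foot","rod_handle","keeper","rail_rest","jar"]:
    print(q,[(np.round(d["at"],1).tolist(),round(d["score"],2)) for d in tip_of("wrist",q)[:2]])
```

```text
2.4667 [0.48736011 0.05410878 0.26021157] [2.61060405e+00 1.74690685e+00 1.39719955e-03]
[0.52029848 0.12507248 0.32953861] [[ 0.92 -0.39  0.  ]
 [-0.37 -0.87  0.32]
 [-0.12 -0.3  -0.95]]
rod_pivot [([334.1, 319.2], 0.85)]
rod_foot []
rod_handle [([193.4, 324.6], 0.89)]
keeper [([317.8, 437.4], 0.63)]
rail_rest []
jar [([154.7, 377.5], 0.66)]
```

View pics/w1.png

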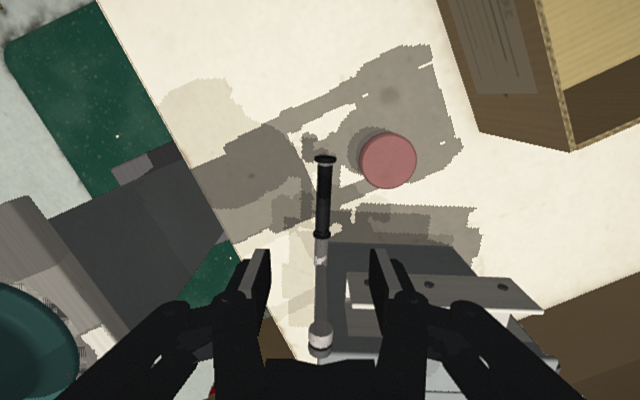

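The wrist view shows the handle's black bar from the knob at (325,158) to its collar at (322,236), with the pivot at (320,335). The rail runs from about (348,290) to (545,300), partly behind the finger, and the jar is at (388,160). I'll refit the chest pose from both cameras.

```bash
cat >> h.py <<'E'
from scipy.optimize import least_squares
def W(p,X):
    c,s=np.cos(p[2]),np.sin(p[2]);x,y,z=np.array(X)/1000;return np.array([p[0]+c*x-s*y,p[1]+s*x+c*y,z])
E
python3 - <<'E'
from h import *
O=[("top",(-80,80,168),(280.1,209.9),1),("top",(-80,145,83),(264,205.3),1),("top",(0,80,150),(291.8,185.7),1),("top",(20,80,150),(294.4,176.9),1),
("wrist",(-80,80,168),(319.2,334.1),2.5),("wrist",(-80,145,83),(324.6,193.4),2.5),("wrist",(0,80,150),(437.4,317.8),8),("wrist",(-80,145,83),(323.3,193.4),4)]
f=lambda p:np.concatenate([(proj(c,W(p,a))-b)/w for c,a,b,w in O])
r=least_squares(f,[.5,0,-.2],loss="soft_l1");print(r.x,f(r.x).round(1))
p=r.x;np.save("p.npy",p)
for a in [(-60,72,157),(70,88,157),(-60,88,157),(70,72,157)]:print(a,proj("wrist",W(p,a)).round())
h=W(p,(-80,145,83));print("handle",h)
plan(h+[0,0,.054],p[2],6)
E
```

```text
[ 0.50563968 -0.10679049 -0.40619115] [-0.3 -0.1 -1.9  0.7  0.5 -0.7  0.8  1.7  1.2 -0.9 -0.5  0.6 -0.1 -0.3
 -0.   0.3]
(-60, 72, 157) [351. 330.]
(70, 88, 157) [547. 314.]
(-60, 88, 157) [352. 311.]
(70, 72, 157) [541. 333.]
handle [0.48944051 0.05802027 0.083     ]
[[-0.0, -0.0, 0.003], [0.4, 0.4, 20.5]]
[[-0.0, -0.0, 0.003], [0.4, 0.4, 20.5]]
[[-0.0, -0.0, 0.003], [0.4, 0.4, 20.5]]
[[-0.0, -0.0, 0.003], [0.4, 0.4, 20.5]]
[[-0.0, -0.0, 0.003], [0.4, 0.4, 20.5]]
[[-0.0, -0.0, 0.003], [0.4, 0.4, 20.5]]
```

Call:
step_arm(
  targets=[
    [[0,0,0.004],[0.5,0.5,24],50],
    [[0,0,0.004],[0.5,0.5,24],50],
    [[0,0,0.004],[0.5,0.5,24],50],
    [[0,0,0.004],[0.5,0.5,24],50],
    [[0,0,0.002],[0.4,0.4,22],50],
  ],
)

```text
time: 3.23
tool_pos: [0.4893, 0.0585, 0.1409]
tcp_rot: [-2.62, -1.733, -0.0]
wrist_force: [-0.6, 0.2, -0.9]
width: 0.585
grip_force: 0.0
```

Run:
```python
from h import *
s=read_state();print(s["time"],s["tool_pos"],s["wrist_force"])
im=read_camera("wrist");cv2.imwrite("pics/w2.png",im[...,::-1])
for q in ["rod_handle","rod_pivot"]:
    print(q,[(np.round(d["at"],1).tolist(),round(d["score"],2)) for d in tip_of("wrist",q)[:2]])
p=np.load("p.npy");print(proj("wrist",W(p,(-80,145,83))),proj("wrist",np.array(s["tool_pos"])-[0,0,.054]))
```

```text
3.2333 [0.48930982 0.05848418 0.14091533] [-0.5829882   0.20987158 -0.85522162]
rod_handle [([281.8, 327.8], 0.71)]
rod_pivot []
[324.42348669 275.59547391] [323.8564603  279.60687531]
```

View pics/w2.png

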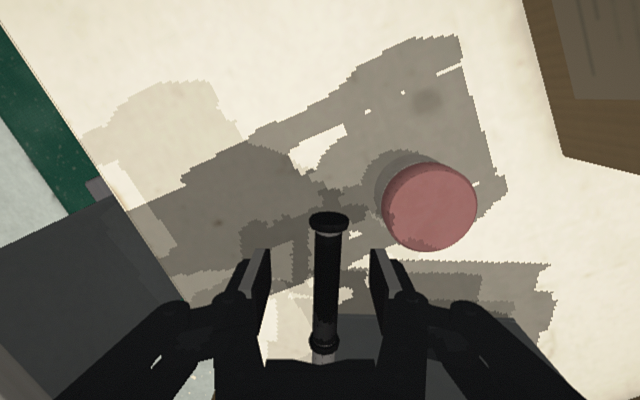

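The bar at x≈326 lies between the pads, whose mid-line is at about 320, and the jar is clear. I'll close on it.

Call:
step_arm(
  targets=[
    [[0,0,0],[0,1.5,4],30],
    [[0,0,0],[0,0,0],14],
    [[0,0,0],[0,0,0],8],
    [[0,0,0],[0,0,0],8],
    [[0,0,0],[0,0,0],8],
  ],
  grip_force=40,
)

```text
time: 3.8
tool_pos: [0.4925, 0.0566, 0.1394]
tcp_rot: [2.622, 1.728, 0.004]
wrist_force: [-0.9, 0.9, 3.3]
width: 0.126
grip_force: 39.1
```

```bash
cat >> h.py <<'E'
def P(phi): return np.array([75-155*np.cos(phi),168+155*np.sin(phi)])
def kin(phi,fx):
    p=P(phi);f=np.array([fx,p[1]-np.sqrt(148**2-(fx-p[0])**2)]);return p+85/148*(f-p),f
def inv(h):
    # handle -> phi, foot
    from scipy.optimize import fsolve
    best=None
    for g in np.linspace(-.1,1.35,30):
        s,_,ok,_=fsolve(lambda a:np.hypot(*(P(a[0])-h))-85,[g],full_output=True)
        if ok==1 and P(s[0])[1]>h[1] and -.2<s[0]<1.4: best=s[0]; break
    p=P(best);return best,p+148/85*(h-p)
E
python3 - <<'E'
from h import *
h=kin(0,-80)[0]
pts=[(1.05*k/20,-80) for k in range(1,21)]+[(1.05+.08*k/10,-80+100*k/10) for k in range(1,11)]
for i,(a,fx) in enumerate(pts):
    n,f=kin(a,fx);d=n-h;h=n;print(i,[0,round(d[0],1),round(-d[1],1)],f.round(),n.round(1))
E
```

```text
0 [0, np.float64(0.1), np.float64(-8.1)] [-80.  28.] [-79.9  91.1]
1 [0, np.float64(0.3), np.float64(-8.1)] [-80.  36.] [-79.6  99.2]
2 [0, np.float64(0.5), np.float64(-8.1)] [-80.  44.] [-79.2 107.3]
3 [0, np.float64(0.6), np.float64(-8.0)] [-80.  52.] [-78.6 115.3]
4 [0, np.float64(0.8), np.float64(-7.9)] [-80.  60.] [-77.7 123.3]
5 [0, np.float64(1.0), np.float64(-7.9)] [-80.  68.] [-76.8 131.1]
6 [0, np.float64(1.2), np.float64(-7.8)] [-80.  76.] [-75.6 138.9]
7 [0, np.float64(1.3), np.float64(-7.7)] [-80.  84.] [-74.3 146.6]
8 [0, np.float64(1.5), np.float64(-7.5)] [-80.  92.] [-72.8 154.1]
9 [0, np.float64(1.7), np.float64(-7.4)] [-80.  99.] [-71.1 161.5]
10 [0, np.float64(1.8), np.float64(-7.3)] [-80. 107.] [-69.3 168.9]
11 [0, np.float64(2.0), np.float64(-7.2)] [-80. 114.] [-67.3 176.1]
12 [0, np.float64(2.1), np.float64(-7.1)] [-80. 122.] [-65.2 183.1]
13 [0, np.float64(2.3), np.float64(-7.0)] [-80. 129.] [-63.  190.1]
14 [0, np.float64(2.4), np.float64(-6.9)] [-80. 137.] [-60.6 197. ]
15 [0, np.float64(2.5), np.float64(-6.8)] [-80. 145.] [-58.1 203.7]
16 [0, np.float64(2.6)
[... 222 characters left out ...]
] [-80. 177.] [-46.8 230.2]
20 [0, np.float64(6.2), np.float64(2.3)] [-70. 172.] [-40.6 227.9]
21 [0, np.float64(6.2), np.float64(1.9)] [-60. 168.] [-34.4 226. ]
22 [0, np.float64(6.2), np.float64(1.5)] [-50. 165.] [-28.2 224.5]
23 [0, np.float64(6.2), np.float64(1.1)] [-40. 163.] [-22.  223.4]
24 [0, np.float64(6.2), np.float64(0.8)] [-30. 161.] [-15.8 222.6]
25 [0, np.float64(6.2), np.float64(0.4)] [-20. 160.] [ -9.6 222.2]
26 [0, np.float64(6.2), np.float64(0.1)] [-10. 159.] [ -3.4 222. ]
27 [0, np.float64(6.2), np.float64(-0.2)] [  0. 159.] [  2.8 222.2]
28 [0, np.float64(6.2), np.float64(-0.5)] [ 10. 160.] [  9.  222.7]
29 [0, np.float64(6.2), np.float64(-0.8)] [ 20. 161.] [ 15.3 223.4]
```

Call:
step_arm(
  targets=[
    [[0,0,0],[0,0.1,-8],8],
    [[0,0,0],[0,0.3,-8],8],
    [[0,0,0],[0,0.5,-8],8],
    [[0,0,0],[0,0.6,-8],8],
    [[0,0,0],[0,0.8,-8],8],
  ],
)

```text
time: 4.22
tool_pos: [0.494, 0.0559, 0.1789]
tcp_rot: [2.623, 1.729, 0.003]
wrist_force: [2.7, 3.3, -3.4]
width: 0.121
grip_force: 39.2
```

Run:
```python
from h import *
s=read_state();p=np.load("p.npy")
im=read_camera("top");a=im[150:260,220:380];im2=read_camera("side");b=im2[110:260,240:400]
b=cv2.resize(b,None,fx=2.5,fy=2.5);a=cv2.resize(a,(400,275))
cv2.imwrite("pics/m1.png",np.vstack([a,b])[...,::-1][:600])
for c in("top","side"):
  for q in ["rod_handle","rod_pivot","rod_foot"]:
    print(c,q,[(np.round(d["at"],1).tolist(),round(d["score"],2)) for d in tip_of(c,q)[:1]])
h,f=kin(.26,-80)
for n,X in (("H",(h[0],145,h[1])),("P",(P(.26)[0],80,P(.26)[1]))):print(n,proj("top",W(p,X)),proj("side",W(p,X)))
```

```text
top rod_handle [([203.4, 265.0], 0.41)]
top rod_pivot []
top rod_foot [([216.7, 288.4], 0.58)]
side rod_handle []
side rod_pivot []
side rod_foot []
H [260.65215889 202.75991854] [295.49347063 168.15868476]
P [279.28741766 205.38832936] [296.25990764 155.19088579]
```

View pics/m1.png

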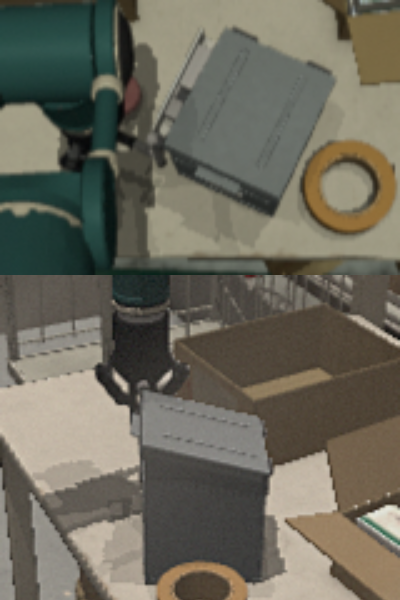

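The lid is rising with the rod (lower-left of the top crop at (165,140)), and the arm stays clear to its left. I'll carry on raising it.

Call:
step_arm(
  targets=[
    [[0,0,0],[0,1,-7.9],8],
    [[0,0,0],[0,1.2,-7.8],8],
    [[0,0,0],[0,1.3,-7.7],8],
    [[0,0,0],[0,1.5,-7.5],8],
    [[0,0,0],[0,1.7,-7.4],8],
  ],
)

```text
time: 5.03
tool_pos: [0.4995, 0.0533, 0.2158]
tcp_rot: [-2.622, -1.728, -0.0]
wrist_force: [2.4, 5.5, -3.4]
width: 0.124
grip_force: 38.9
```

Call:
step_arm(
  targets=[
    [[0,0,0],[0,1.8,-7.3],8],
    [[0,0,0],[0,2,-7.2],8],
    [[0,0,0],[0,2.1,-7.1],8],
    [[0,0,0],[0,2.3,-7],8],
    [[0,0,0],[0,2.4,-6.9],8],
  ],
)

```text
time: 5.45
tool_pos: [0.5089, 0.049, 0.251]
tcp_rot: [-2.622, -1.728, 0.001]
wrist_force: [4.5, 3.4, -5.5]
width: 0.121
grip_force: 38.9
```

Call:
step_arm(
  targets=[
    [[0,0,0],[0,2.5,-6.8],8],
    [[0,0,0],[0,2.6,-6.7],8],
    [[0,0,0],[0,2.8,-6.6],8],
    [[0,0,0],[0,2.9,-6.6],8],
    [[0,0,0],[0,3,-6.6],8],
  ],
)

```text
time: 5.87
tool_pos: [0.5219, 0.0431, 0.2852]
tcp_rot: [-2.623, -1.729, 0.002]
wrist_force: [1.8, 3.0, -3.2]
width: 0.122
grip_force: 38.9
```

```bash
cat >> h.py <<'E'
def where(s=None):
    # handle in chest xz (mm) from TCP, offset set at grasp
    s=s or read_state();p=np.load("p.npy");d=np.array(s["tool_pos"])-[p[0],p[1],0];c,sn=np.cos(p[2]),np.sin(p[2])
    return np.array([c*d[0]+sn*d[1],-sn*d[0]+c*d[1],d[2]-.054])*1000
E
python3 - <<'E'
from h import *
s=read_state();p=np.load("p.npy");w=where(s);print(w,s["wrist_force"])
g=np.array([.4925,.0566,.1394]);print("at grasp",where({"tool_pos":g}))
a,f=inv(np.array([w[0],w[2]]));print(a,f)
for c in("top","side","wrist"):
  im=read_camera(c);cv2.imwrite(f"pics/m2{c}.png",im[...,::-1])
  for q in ["rod_handle","rod_pivot","rod_foot","keeper","rail_rest"]:
    print(c,q,[(np.round(d["at"],1).tolist(),round(d["score"],2)) for d in tip_of(c,q)[:1]])
  for n,X in (("H",(w[0],145,w[2])),("P",(P(a)[0],80,P(a)[1])),("F",(f[0],80,f[1])),("K",(0,80,150)),("R",(20,80,150))):print(n,proj(c,W(p,X)).round(1)[::-1])
E
```

```text
[-44.23865182 144.12226406 231.24901834] [ 1.81648032  2.96717688 -3.17398356]
at grasp [-76.62829021 144.90414057  85.4       ]
1.0668832674132935 [-77.14391392 177.5252459 ]
top rod_handle [([182.4, 264.7], 0.47)]
top rod_pivot [([226.6, 428.7], 0.73)]
top rod_foot [([207.7, 284.1], 0.68)]
top keeper [([184.5, 295.0], 0.73)]
top rail_rest [([177.8, 293.8], 0.65)]
H [183.3 260.6]
P [170.4 288.6]
F [208.2 279.9]
K [185.  292.3]
R [178.6 295.2]
side rod_handle [([140.1, 303.2], 0.69)]
side rod_pivot [([129.9, 318.1], 0.52)]
side rod_foot [([164.1, 298.0], 0.43)]
side keeper [([171.4, 322.1], 0.39)]
side rail_rest [([170.4, 327.6], 0.57)]
H [139.7 305. ]
P [127.5 319.9]
F [163.4 295.7]
K [170.3 319.1]
R [170.2 325.1]
wrist rod_handle [([279.3, 324.4], 0.8)]
wrist rod_pivot []
wrist rod_foot []
wrist keeper [([298.9, 378.3], 0.65)]
wrist rail_rest [([301.2, 404.2], 0.97)]
H [279.7 321.2]
P [599.7 468. ]
F [317.4 272.9]
K [293.3 377.7]
R [293.3 403.6]
```

View pics/m2wrist.png

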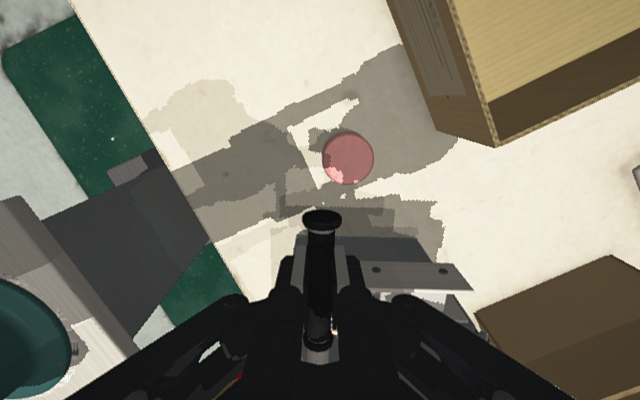

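Predicted and detected points agree in all views: foot about (-77, 178), lid about 1.07 rad. The wrist picture shows the bar at (320,280) in the fingers and the rail's outer edge at (375–470, 270–290); the hole is not visible. I'll bring the foot back over the rail.

Call:
step_arm(
  targets=[
    [[0,0,0],[0,6.2,2.3],8],
    [[0,0,0],[0,6.2,1.9],8],
    [[0,0,0],[0,6.2,1.5],8],
    [[0,0,0],[0,6.2,1.1],8],
    [[0,0,0],[0,6.2,0.8],8],
  ],
)

```text
time: 7.18
tool_pos: [0.551, 0.0301, 0.2771]
tcp_rot: [2.622, 1.729, -0.002]
wrist_force: [-3.5, -3.4, 1.4]
width: 0.122
grip_force: 41.0
```

Call:
step_arm(
  targets=[
    [[0,0,0],[0,6.2,0.4],8],
    [[0,0,0],[0,6.2,0.1],8],
    [[0,0,0],[0,6.2,-0.2],8],
    [[0,0,0],[0,6.2,-0.5],8],
    [[0,0,0],[0,6.2,-0.8],8],
  ],
)

```text
time: 7.6
tool_pos: [0.5791, 0.0173, 0.278]
tcp_rot: [2.622, 1.729, -0.005]
wrist_force: [-7.4, -5.7, 4.1]
width: 0.125
grip_force: 42.8
```

```bash
cat >> h.py <<'E'
def show(cams=("top","side")):
    s=read_state();p=np.load("p.npy");w=where(s);a,f=inv(np.array([w[0],w[2]]))
    print(round(s["time"],2),"H",w.round(1),"phi",round(a,3),"foot",f.round(1),"F",s["wrist_force"].round(1))
    for c in cams:
      im=read_camera(c);cv2.imwrite(f"pics/t{s['time']:.2f}{c}.png",im[...,::-1])
      for n,X in (("rod_handle",(w[0],145,w[2])),("rod_pivot",(P(a)[0],80,P(a)[1])),("rod_foot",(f[0],80,f[1])),("keeper",(0,80,150))):
        print(c,n,proj(c,W(p,X)).round(1)[::-1],[(np.round(d["at"],1).tolist(),round(d["score"],2)) for d in tip_of(c,n)[:1]])
    return w,a,f
E
python3 - <<'E'
from h import *
show()
# plan: descend foot at x=22 from current
for z in (160,156,152,150,148):
    from scipy.optimize import fsolve
    a=fsolve(lambda q:kin(q[0],22)[1][1]-z,[.95])[0];print(z,a,kin(a,22)[0])
E
```

```text
7.6 H [ 18.4 143.  224. ] phi 0.424 foot [ 81.1 218.3] F [-7.4 -5.7  4.1]
top rod_handle [162.7 271. ] [([163.0, 275.5], 0.65)]
top rod_pivot [200.7 279.8] [([167.1, 291.0], 0.54)]
top rod_foot [151.9 303.3] [([176.2, 300.1], 0.56)]
top keeper [185.  292.3] [([183.6, 293.4], 0.87)]
side rod_handle [141.4 323.7] [([167.3, 320.8], 0.16)]
side rod_pivot [148.5 298.8] []
side rod_foot [151.6 344.4] []
side keeper [170.3 319.1] [([169.7, 327.6], 0.74)]
160 1.1157129391880156 [ 15.56026409 222.67000719]
156 1.0421830296923233 [ 11.28483155 218.08208409]
152 0.9706380910971449 [  7.2972367  213.26033587]
150 0.9357725316209144 [  5.42185478 210.77964381]
148 0.9015796579273926 [  3.62884681 208.26193434]
```

Call:
step_arm(
  targets=[
    [[0,0,0.012],[-1,0,0],8],
    [[0,0,0.013],[-1,0,0],8],
  ],
)

```text
time: 8.27
tool_pos: [0.5788, 0.017, 0.2776]
tcp_rot: [-2.645, -1.695, -0.001]
wrist_force: [2.6, 2.0, -4.6]
width: 0.118
grip_force: 41.2
```

```bash
cat >> h.py <<'E'
def inv(h):
    g=np.linspace(-.1,1.4,1500);e=np.array([np.hypot(*(P(a)-h))-85 for a in g])
    i=np.where(e[:-1]*e[1:]<=0)[0]
    i=i[-1] if len(i) else np.argmin(abs(e));a=g[i];p=P(a);return a,p+148/85*(h-p)
E
python3 - <<'E'
from h import *
# refit with yaw fixed by motion
p=np.load("p.npy");X=W(p,(-80,120,100));p2=p.copy();p2[2]=-.43;p2[:2]+=(X-W(p2,(-80,120,100)))[:2];np.save("p.npy",p2);print(p2)
show()
E
```

```text
[ 0.50225545 -0.1073711  -0.43      ]
8.27 H [ 17.8 145.  223.6] phi 1.13 foot [ 24.4 161. ] F [ 2.6  2.  -4.6]
top rod_handle [163.1 271.8] [([164.3, 272.5], 0.4)]
top rod_pivot [167.4 290.6] [([171.1, 290.4], 0.65)]
top rod_foot [176.9 296.3] [([178.9, 299.2], 0.44)]
top keeper [185.6 292.8] [([181.7, 294.5], 0.85)]
side rod_handle [141.8 323.7] []
side rod_pivot [126.4 322.4] []
side rod_foot [167.7 326.3] [([171.4, 329.8], 0.59)]
side keeper [170.6 318.8] [([169.0, 322.3], 0.53)]
```

Call:
step_arm(
  targets=[
    [[0,0,0],[0,-1,1.1],8],
    [[0,0,0],[0,-1,1.1],8],
    [[0,0,0],[0,-1,1.1],8],
    [[0,0,0],[0,-0.9,1.1],8],
    [[0,0,0],[0,-0.9,1.1],8],
  ],
)

```text
time: 9.18
tool_pos: [0.5738, 0.0193, 0.2737]
tcp_rot: [2.644, 1.696, 0.001]
wrist_force: [-1.1, 1.5, 1.8]
width: 0.119
grip_force: 41.7
```

Call:
step_arm(
  targets=[
    [[0,0,0],[0,-0.6,0.8],8],
    [[0,0,0],[0,-0.6,0.8],8],
    [[0,0,0],[0,-0.6,0.8],8],
  ],
)

```text
time: 9.43
tool_pos: [0.5722, 0.0199, 0.2713]
tcp_rot: [2.644, 1.696, 0.001]
wrist_force: [-0.2, 0.7, -1.4]
width: 0.119
grip_force: 41.6
```

```bash
python3 -c "
from h import *
show(())"
```

```text
9.43 H [ 10.5 144.9 217.3] phi 1.03 foot [ 21.9 155.4] F [-0.2  0.7 -1.4]
```

Call:
step_arm(
  targets=[
    [[0,0,0],[0,-0.4,0.6],8],
    [[0,0,0],[0,-0.4,0.6],8],
    [[0,0,0],[0,-0.4,0.6],8],
    [[0,0,0],[0,-0.4,0.6],8],
  ],
)

```text
time: 9.77
tool_pos: [0.5706, 0.0205, 0.2682]
tcp_rot: [-2.644, -1.696, 0.0]
wrist_force: [-4.0, 3.1, 3.8]
width: 0.125
grip_force: 42.3
```

Call:
step_arm(
  targets=[
    [[0,0,0],[0,-0.4,0.5],8],
    [[0,0,0],[0,-0.4,0.5],8],
  ],
)

```text
time: 9.93
tool_pos: [0.5701, 0.0208, 0.2672]
tcp_rot: [2.644, 1.696, 0.001]
wrist_force: [-0.3, 1.0, -0.6]
width: 0.119
grip_force: 42.1
```

Call:
step_arm(
  targets=[
    [[0,0,0],[0,0,0],8],
    [[0,0,0],[0,0,0],8],
  ],
)

```text
time: 10.1
tool_pos: [0.5701, 0.0208, 0.2666]
tcp_rot: [-2.644, -1.696, -0.0]
wrist_force: [-0.6, 2.1, 0.5]
width: 0.119
grip_force: 42.2
```

```bash
python3 -c "
from h import *
show()"
```

```text
10.1 H [  8.2 144.8 212.6] phi 0.955 foot [ 25.1 152. ] F [-0.6  2.1  0.5]
top rod_handle [167.4 270.7] []
top rod_pivot [177.3 286.8] [([180.8, 286.3], 0.54)]
top rod_foot [177.5 296.6] []
top keeper [185.6 292.8] [([186.2, 292.0], 0.52)]
side rod_handle [144.8 320.8] []
side rod_pivot [130.5 314.8] []
side rod_foot [170.1 326.4] []
side keeper [170.6 318.8] [([168.1, 321.8], 0.61)]
```

Call:
step_arm(
  targets=[
    [[0,0,0],[0,-0.4,0.5],8],
    [[0,0,0],[0,-0.4,0.5],8],
    [[0,0,0],[0,0,0],8],
  ],
)

```text
time: 10.85
tool_pos: [0.5694, 0.0211, 0.2662]
tcp_rot: [2.644, 1.696, 0.0]
wrist_force: [-0.6, 2.3, -0.5]
width: 0.122
grip_force: 42.1
```

Call:
step_arm(
  targets=[
    [[0,0,0],[0,-0.4,0.5],8],
    [[0,0,0],[0,-0.4,0.5],8],
    [[0,0,0],[0,0,0],8],
  ],
)

```text
time: 11.1
tool_pos: [0.569, 0.0213, 0.2658]
tcp_rot: [2.643, 1.696, 0.002]
wrist_force: [1.3, 1.8, 1.5]
width: 0.123
grip_force: 42.4
```

```bash
cat >> h.py <<'E'
from scipy.optimize import brentq
def rail(fx,z=150): 
    a=brentq(lambda q:kin(q,fx)[1][1]-z,.4,1.25);return kin(a,fx)[0],a
E
python3 -c "
from h import *
w,a,f=show(())
l=None
for fx in range(26,-40,-4):
    h,a=rail(fx); h2,a2=rail(fx,138); print(fx,h.round(1),round(a,3),None if l is None else (h-l).round(2),'drop dH',(h2-h).round(1),round(a2,3)); l=h
"
```

```text
11.1 H [  7.1 144.8 211.8] phi 0.946 foot [ 23.9 151.1] F [1.3 1.8 1.5]
26 [  6.6 209.9] 0.915 None drop dH [ -9.7 -16.1] 0.712
22 [  5.4 210.8] 0.936 [-1.18  0.84] drop dH [ -9.5 -15.4] 0.742
18 [  4.  211.4] 0.953 [-1.4   0.65] drop dH [ -9.3 -14.9] 0.767
14 [  2.4 211.9] 0.966 [-1.58  0.5 ] drop dH [ -9.  -14.4] 0.788
10 [  0.7 212.3] 0.976 [-1.74  0.38] drop dH [ -8.7 -13.9] 0.806
6 [ -1.2 212.6] 0.984 [-1.88  0.28] drop dH [ -8.4 -13.6] 0.821
2 [ -3.2 212.8] 0.989 [-2.   0.2] drop dH [ -8.1 -13.2] 0.833
-2 [ -5.3 212.9] 0.993 [-2.1   0.13] drop dH [ -7.9 -12.9] 0.842
-6 [ -7.5 213. ] 0.994 [-2.19  0.07] drop dH [ -7.6 -12.6] 0.85
-10 [ -9.7 213. ] 0.995 [-2.27  0.02] drop dH [ -7.3 -12.4] 0.856
-14 [-12.1 213. ] 0.994 [-2.34 -0.03] drop dH [ -7.1 -12.2] 0.86
-18 [-14.5 212.9] 0.992 [-2.4  -0.07] drop dH [ -6.8 -12. ] 0.863
-22 [-17.  212.8] 0.989 [-2.46 -0.1 ] drop dH [ -6.6 -11.8] 0.865
-26 [-19.5 212.7] 0.985 [-2.51 -0.14] drop dH [ -6.3 -11.7] 0.865
-30 [-22.  212.5] 0.981 [-2.55 -0.17] drop dH [ -6.1 -11.5] 0.865
-34 [-24.6 212.3] 0.976 [-2.59 -0.2 ] drop dH [ -5.9 -11.4] 0.863
-38 [-27.2 212.1] 0.97 [-2.62 -0.22] drop dH [ -5.7 -11.3] 0.861
```

Call:
step_arm(
  targets=[
    [[0,0,0],[0,-1.2,-0.5],8],
    [[0,0,0],[0,-1.3,-0.4],8],
    [[0,0,0],[0,0,0],8],
  ],
)

```text
time: 11.35
tool_pos: [0.5677, 0.0219, 0.2662]
tcp_rot: [2.641, 1.695, 0.004]
wrist_force: [7.5, -0.7, -3.3]
width: 0.127
grip_force: 41.9
```

```bash
python3 -c "
from h import *
show()"
```

```text
11.35 H [  5.6 144.8 212.2] phi 0.959 foot [ 20.2 150.9] F [ 7.5 -0.7 -3.3]
top rod_handle [168.3 270.3] [([168.1, 274.3], 0.42)]
top rod_pivot [177.1 286.9] [([180.0, 286.9], 0.61)]
top rod_foot [179.1 295.9] []
top keeper [185.6 292.8] [([207.9, 456.2], 0.73)]
side rod_handle [144.9 320.1] [([219.6, 322.7], 0.24)]
side rod_pivot [130.4 315. ] []
side rod_foot [170.3 324.9] []
side keeper [170.6 318.8] [([166.7, 321.8], 0.62)]
```

Call:
step_arm(
  targets=[
    [[0,0,0],[0,-1.2,-0.3],8],
    [[0,0,0],[0,-1.2,-0.3],8],
    [[0,0,0],[0,0,0],8],
  ],
)

```text
time: 12.1
tool_pos: [0.5664, 0.0226, 0.2665]
tcp_rot: [2.64, 1.694, 0.006]
wrist_force: [10.8, -1.0, -6.0]
width: 0.122
grip_force: 41.7
```

Call:
step_arm(
  targets=[
    [[0,0,0],[0,-1.2,-0.2],8],
    [[0,0,0],[0,-1.2,-0.1],8],
    [[0,0,0],[0,0,0],8],
  ],
)

```text
time: 12.35
tool_pos: [0.5652, 0.0231, 0.2667]
tcp_rot: [2.638, 1.693, 0.009]
wrist_force: [13.5, -2.7, -8.6]
width: 0.127
grip_force: 41.5
```

```bash
python3 -c "
from h import *
show(())"
```

```text
12.35 H [  2.8 144.8 212.7] phi 0.977 foot [ 13.6 150.7] F [13.5 -2.7 -8.6]
```

Call:
step_arm(
  targets=[
    [[0,0,0],[0,0,0],8],
    [[0,0,0],[0,0,0],8],
    [[0,0,0],[0,0,0],8],
  ],
  grip_force=20,
)

```text
time: 12.6
tool_pos: [0.5651, 0.0232, 0.2667]
tcp_rot: [2.639, 1.693, 0.009]
wrist_force: [13.4, -3.4, -8.7]
width: 0.124
grip_force: 41.5
```

```bash
python3 -c "
from h import *
s=read_state();print(s['torque'],s['tcp_rot'])
show(())"
```

```text
[-0.34628998 -1.8536343   0.03162864] [2.63888906 1.69279912 0.00856407]
12.6 H [  2.7 144.9 212.7] phi 0.977 foot [ 13.4 150.7] F [13.4 -3.4 -8.7]
```

Run:
```python
from h import *
w,a,f=show(("side","top"))
b=read_camera("side")[100:230,270:370];t=read_camera("top")[140:230,250:340]
p=np.load("p.npy")
cv2.imwrite("pics/m3.png",np.hstack([cv2.resize(b,(400,520),interpolation=cv2.INTER_CUBIC),cv2.resize(t,(400,520),interpolation=cv2.INTER_CUBIC)])[...,::-1])
```

```text
12.6 H [  2.7 144.9 212.7] phi 0.977 foot [ 13.4 150.7] F [13.4 -3.4 -8.7]
side rod_handle [144.8 319.2] []
side rod_pivot [129.9 315.7] []
side rod_foot [170.4 322.9] []
side keeper [170.6 318.8] [([168.8, 321.0], 0.53)]
top rod_handle [169.2 269.8] [([170.0, 272.9], 0.66)]
top rod_pivot [176.1 287.2] [([180.6, 283.0], 0.45)]
top rod_foot [181.3 294.8] []
top keeper [185.6 292.8] [([184.8, 292.9], 0.89)]
```

View pics/m3.png

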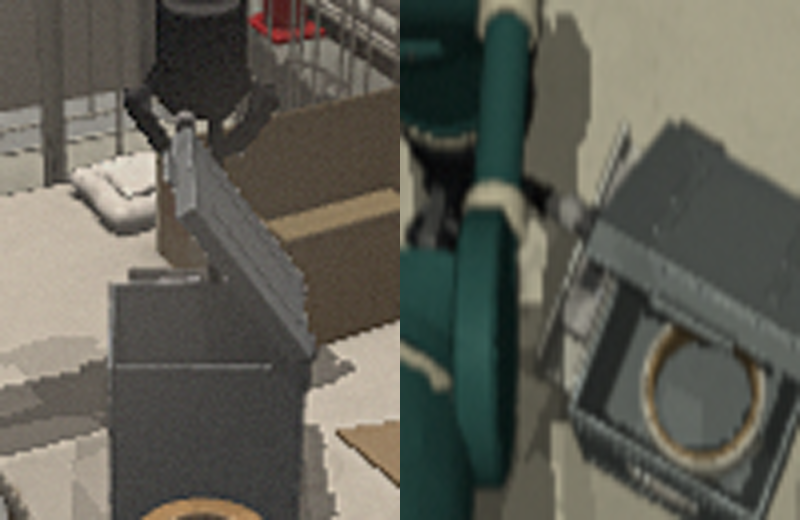

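The side crop puts the pivot at crop (185,120), where the model predicts it (lid about 0.98 rad). The top crop shows the tape roll inside at (700,390), and the arm is clear of the lid. Since the resistance grows like a spring, the bar may be binding in the pads, so I'll turn the tool with the rod about the grasp point.

Call:
step_arm(
  targets=[
    [[0.06,0,0],[0,3.2,0],8],
    [[0.06,0,0],[0,3.2,0],8],
    [[0,0,0],[0,0,0],8],
  ],
)

```text
time: 13.45
tool_pos: [0.5696, 0.021, 0.2668]
tcp_rot: [-2.558, -1.639, 0.098]
wrist_force: [3.0, 1.3, 1.1]
width: 0.117
grip_force: 42.4
```

```bash
cat >> h.py <<'E'
def where(s=None):
    s=s or read_state();p=np.load("p.npy");g=np.array(s["tool_pos"])+(Rn.from_rotvec(s["tcp_rot"]).apply([0,0,.054]) if "tcp_rot" in s else [0,0,-.054])
    d=g-[p[0],p[1],0];c,sn=np.cos(p[2]),np.sin(p[2])
    return np.array([c*d[0]+sn*d[1],-sn*d[0]+c*d[1],d[2]])*1000
def st():
    s=read_state();p=np.load("p.npy");w=where(s);a,f=inv(w[[0,2]]);Rc=Rn.from_euler("z",-p[2])
    R=Rc*Rn.from_rotvec(s["tcp_rot"]);z=R.apply([0,0,1])
    print(round(s["time"],2),"H",w.round(1),"phi",round(a,3),"foot",f.round(1),"Fc",Rc.apply(s["wrist_force"]).round(1),"Tc",Rc.apply(s["torque"]).round(2),"zaxis",z.round(3),"grip",round(s["grip_force"],1))
E
python3 -c "
from h import *
st()"
```

```text
13.45 H [  1.2 144.8 213.2] phi 0.988 foot [  9.7 150.8] Fc [2.2 2.4 1.1] Tc [ 0.4  -0.51 -0.01] zaxis [-0.12   0.001 -0.993] grip 42.4
```

The force dropped, so the bar was binding in the pads. From here I'll turn the tool along with the rod while sliding.

Call:
step_arm(
  targets=[
    [[0.03,0,0],[0,-0.4,0.1],8],
    [[0.03,0,0],[0,-0.4,0.1],8],
    [[0,0,0],[0,0,0],8],
  ],
)

```text
time: 13.7
tool_pos: [0.5667, 0.0224, 0.2655]
tcp_rot: [-2.513, -1.611, 0.147]
wrist_force: [1.9, 3.2, -2.7]
width: 0.118
grip_force: 42.0
```

```bash
python3 -c "
from h import *
st()"
```

```text
13.7 H [ -5.2 144.8 212.4] phi 0.986 foot [ -1.3 149.6] Fc [ 0.4  3.7 -2.7] Tc [ 0.54 -0.15 -0.12] zaxis [-0.181  0.    -0.983] grip 42.0
```

Call:
step_arm(
  targets=[
    [[0.03,0,0],[0,-0.4,0.1],8],
    [[0.03,0,0],[0,-0.4,0.1],8],
    [[0,0,0],[0,0,0],8],
  ],
)

```text
time: 13.95
tool_pos: [0.5659, 0.0227, 0.2656]
tcp_rot: [-2.468, -1.583, 0.192]
wrist_force: [1.9, 2.7, -2.3]
width: 0.123
grip_force: 42.0
```

```bash
python3 -c "
from h import *
st()"
```

```text
13.95 H [ -9.3 144.8 213.1] phi 0.996 foot [ -9.3 150.2] Fc [ 0.6  3.3 -2.3] Tc [ 0.47 -0.24 -0.13] zaxis [-0.239 -0.    -0.971] grip 42.0
```

Call:
step_arm(
  targets=[
    [[-0.01,0,0],[0,-0.8,1.2],8],
    [[-0.01,0,0],[0,-0.8,1.2],8],
    [[0,0,0],[0,0,0],8],
  ],
)

```text
time: 14.2
tool_pos: [0.5642, 0.0236, 0.2643]
tcp_rot: [-2.486, -1.595, 0.174]
wrist_force: [3.7, 1.9, -4.2]
width: 0.12
grip_force: 41.8
```

```bash
python3 -c "
from h import *
st()"
```

```text
14.2 H [ -9.9 144.9 211.6] phi 0.978 foot [ -8.7 148.6] Fc [ 2.5  3.3 -4.2] Tc [ 0.54 -0.66 -0.12] zaxis [-0.215  0.    -0.977] grip 41.8
```

Call:
step_arm(
  targets=[
    [[-0.02,0,0],[0,-1.9,2.3],8],
    [[-0.02,0,0],[0,-1.9,2.3],8],
    [[0,0,0],[0,0,0],8],
  ],
)

```text
time: 14.45
tool_pos: [0.5603, 0.0253, 0.2607]
tcp_rot: [-2.517, -1.615, 0.141]
wrist_force: [7.6, 1.2, -6.9]
width: 0.124
grip_force: 41.7
```

```bash
python3 -c "
from h import *
st()"
```

```text
14.45 H [-11.9 144.8 207.5] phi 0.931 foot [ -7.7 144.7] Fc [ 6.4  4.2 -6.9] Tc [ 0.57 -1.19 -0.16] zaxis [-0.174  0.    -0.985] grip 41.7
```

Call:
step_arm(
  targets=[
    [[-0.02,0,0],[0,-0.9,2.3],8],
    [[-0.02,0,0],[0,-1.2,2.3],8],
    [[0,0,0],[0,0,0],8],
  ],
)

```text
time: 14.7
tool_pos: [0.5567, 0.027, 0.2565]
tcp_rot: [-2.544, -1.633, 0.113]
wrist_force: [2.5, 2.6, -3.9]
width: 0.124
grip_force: 41.9
```

```bash
python3 -c "
from h import *
st()"
```

```text
14.7 H [-13.9 144.8 203. ] phi 0.879 foot [ -6.5 140.5] Fc [ 1.1  3.4 -3.9] Tc [ 0.53 -0.57 -0.1 ] zaxis [-0.138  0.    -0.99 ] grip 41.9
```

Call:
step_arm(
  targets=[
    [[-0.01,0,0],[0,-1.0,1.2],8],
    [[-0.01,0,0],[0,-1.0,1.2],8],
    [[0,0,0],[0,0,0],8],
  ],
)

```text
time: 14.95
tool_pos: [0.5552, 0.0276, 0.2551]
tcp_rot: [-2.559, -1.642, 0.097]
wrist_force: [0.9, 3.5, -1.1]
width: 0.122
grip_force: 42.2
```

```bash
python3 -c "
from h import *
st()"
```

```text
14.95 H [-14.5 144.8 201.5] phi 0.862 foot [ -6.  139.1] Fc [-0.7  3.6 -1.1] Tc [ 0.49 -0.2  -0.1 ] zaxis [-0.118  0.    -0.993] grip 42.2
```

Call:
step_arm(
  targets=[
    [[-0.01,0,0],[0,-0.8,1.0],8],
    [[0,0,0],[0,0,0.3],8],
    [[0,0,0],[0,0,0],8],
  ],
)

```text
time: 15.2
tool_pos: [0.5548, 0.0278, 0.2548]
tcp_rot: [-2.566, -1.646, 0.089]
wrist_force: [0.3, 3.2, 5.0]
width: 0.122
grip_force: 42.7
```

Run:
```python
from h import *
st()
b=read_camera("side")[100:230,270:370];t=read_camera("top")[140:230,250:340]
cv2.imwrite("pics/m4.png",np.hstack([cv2.resize(b,(400,520),interpolation=cv2.INTER_CUBIC),cv2.resize(t,(400,520),interpolation=cv2.INTER_CUBIC)])[...,::-1])
```

```text
15.2 H [-14.4 144.8 201.1] phi 0.857 foot [ -5.4 138.8] Fc [-1.1  3.1  5. ] Tc [0.25 0.11 0.01] zaxis [-0.108  0.    -0.994] grip 42.7
```

View pics/m4.png

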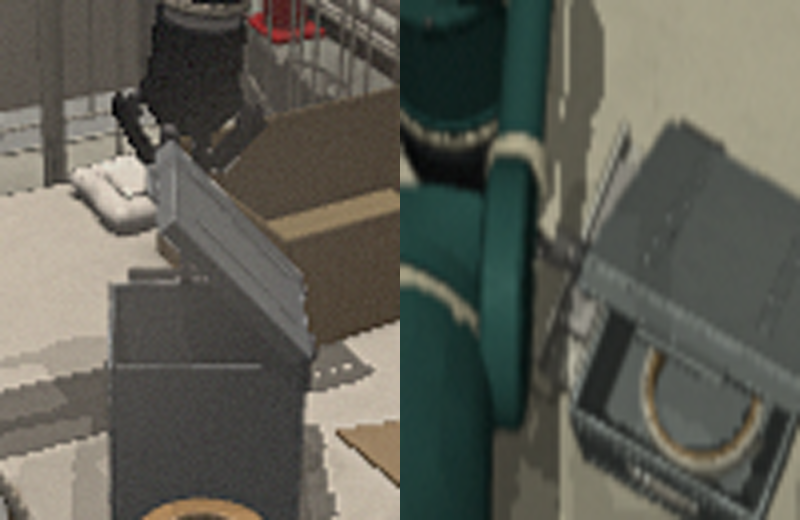

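The lid has come down to about 0.86 rad (lip at crop (165,140) in the side view). The foot is 12 mm below running height and the floor is felt at +5 N. I'll release.

Call:
step_arm(
  targets=[
    [[0,0,0],[0,0,0],12],
    [[0,0,0],[0,0,0],16],
    [[0,0,0],[0,0,0],24],
    [[0,0,0],[0,0,0],36],
    [[0,0,0],[0,0,0],44],
  ],
)

```text
time: 15.72
tool_pos: [0.5542, 0.0276, 0.2529]
tcp_rot: [-2.565, -1.645, 0.092]
wrist_force: [0.5, 0.1, 0.5]
width: 0.514
grip_force: 0.0
```

Run:
```python
from h import *
st()
im=read_camera("wrist");cv2.imwrite("pics/w5.png",im[...,::-1])
for c in ("wrist","side","top"):
    if c!="wrist": read_camera(c)
    for q in ("rod_pivot","rod_handle"): print(c,q,[(np.round(d["at"],1).tolist(),round(d["score"],2)) for d in tip_of(c,q)[:1]])
p=np.load("p.npy");a=.857;print("pred P",proj("side",W(p,(P(a)[0],80,P(a)[1])))[::-1],"H",proj("wrist",W(p,(-14.4,145,201.1)))[::-1])
```

```text
15.72 H [-15.  144.3 199.2] phi 0.837 foot [ -4.8 137.1] Fc [0.4 0.3 0.5] Tc [-0.06 -0.09 -0.02] zaxis [-0.111 -0.001 -0.994] grip 0.0
wrist rod_pivot []
wrist rod_handle [([283.7, 321.9], 0.85)]
side rod_pivot []
side rod_handle []
top rod_pivot [([184.2, 281.4], 0.36)]
top rod_handle []
pred P [133.25026442 311.01228304] H [282.09421763 321.39371534]
```

View pics/w5.png

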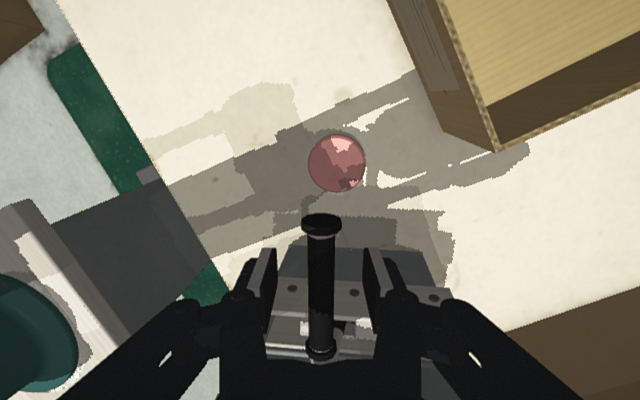

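The handle stays at (321,284) between the open fingers, with a gap on both sides and the lid still up. I'll back straight off along the tool axis.

Call:
step_arm(
  targets=[
    [[0,0,0],[0,0,-8],44],
    [[0,0,0],[0,0,-15],44],
    [[0,0,0],[0,0,-25],44],
    [[0,0,0],[0,0,-30],44],
    [[0,0,0],[0,0,-30],44],
  ],
)

```text
time: 16.58
tool_pos: [0.565, 0.0229, 0.3619]
tcp_rot: [-2.565, -1.645, 0.092]
wrist_force: [-0.4, 0.0, -0.6]
width: 0.514
grip_force: 0.0
```

Call:
step_arm(
  targets=[
    [[0,0,0],[20,0,0],44],
    [[0,0,0],[20,0,0],44],
    [[0,0,0],[0,0,0],44],
    [[0,0,0],[0,0,0],44],
    [[0,0,0],[0,0,0],44],
  ],
)

```text
time: 17.0
tool_pos: [0.5817, 0.059, 0.3607]
tcp_rot: [-2.565, -1.646, 0.092]
wrist_force: [-1.0, -0.9, -0.2]
width: 0.512
grip_force: 0.0
```

Run:
```python
from h import *
print(read_state()["wrist_force"])
b=read_camera("side")[100:230,270:370];w=read_camera("wrist")
cv2.imwrite("pics/m6.png",np.hstack([cv2.resize(b,(260,338),interpolation=cv2.INTER_CUBIC),cv2.resize(w,(540,338))])[...,::-1])
```

```text
[-0.95356854 -0.87759357 -0.17820263]
```

View pics/m6.png

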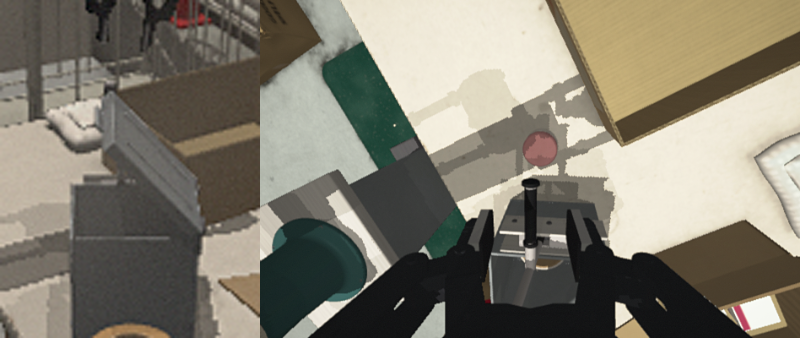

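The lid stands open on its own: in the side crop its front edge is at (108,95). The handle at (530,200) in the wrist view is free of the gripper, and the jar is still in place. I'll hand it in.

```bash
python3 -c "
from workcell import *
print(finish_job())"
```

```text
the job is handed in; nothing more can be done
None
```

The chest is propped open and the job is handed in: the rod alone holds the lid at about 0.85 rad, its foot resting on the floor of the holding hole (about 12 mm deep, near keeper x = -6 mm), and the gripper is clear; hand-in returned no verdict.

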